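Focus and lock the line camera's lens

TASK

Get the line camera that stands lens-up on the bench ready for use: first take the orange dust cap off its lens and set it down, closed side up, in the low grey parts tray. Then turn the grey focus ring at the top of the lens until its white line meets the white line on the lens front, and after that turn the steel lock collar below it until its red tab points at the green locked mark, not past it, with the focus still on its line. Leave the loose things lying around alone and let go of everything at the end.

Things in the scene. Friction and masses are not known exactly. Their poses are not given: they have to be found in the camera images.
- camera_head: Blue camera, lens up, fixed. Origin under the centre of its 104 mm square foot, z up the lens axis, x, y along the foot's edges. Body 54 mm square to z 50 mm; black flange 90 mm wide to 55; lock collar 57-77; focus ring 83-101; black lens front 33 mm wide to 103, dust cap on it to 127. Green locked mark (on the flange) and fixed white focus line (on the lens front) lie in -x from the axis.
- dust_cap: Orange cap, 40 mm in diameter, 24 mm high, closed side up, resting loose (not screwed) on the lens front. Origin: centre of its open underside; z towards its closed side. Take it by its side.
- parts_tray: Low open grey tray with a black liner, 110 mm (x) by 150 mm (y), 20 mm high, walls 4 mm, inner floor about 5 mm up; fixed. Origin: centre of its underside. It stands left or right of the camera; a yellow parts bin (fixed, 55 mm high) stands on the other side.
- focus_center (a point): Point on the lens axis at half height of the focus ring (92 mm above the table).
- focus_ring (a joint): Angle (rad) of the grey ribbed focus ring, 44 mm in diameter, 83 to 101 mm above the table. Grows counter-clockwise seen from above, range 0 to 1.8, starts at 0 to 0.65. 1.2 is the mark: the ring's white line then points in camera_head's -x, next to the fixed line. Light friction (0.05 N m), stays where left.
- collar_center (a point): Point on the lens axis at half height of the lock collar (67 mm above the table).
- lock_collar (a joint): Angle q (rad) of the knurled steel collar, 56 mm in diameter, z 57-77 mm. Grows clockwise seen from above, range 0-1.35, starts at 0-0.3. 1.0 is locked: the red tab points in camera_head's -x, at the green mark; at q it points 1.0 - q counter-clockwise of that. Tab 9 mm wide, z 61-70 mm, ends 39 mm from the axis: grip across its direction. Friction 0.10 N m, stays put, does not drag the focus ring.
- marker_pen: White marker pen with a red cap, 135 mm long, a loose bystander.
- screwdriver: Orange-handled screwdriver, 205 mm long, a loose bystander.
- star_knob: Black star knob, 47 mm, a loose bystander.
- big_bearing: Steel ball bearing, 42 mm, a loose bystander.
- spanner: Steel spanner, 175 mm long, a loose bystander.
Not all that is in view belongs to the job. Of the things that look like the dust_cap, the smallest one is meant.

How it is judged (in metres and radians):
On the way, in this order (a step that is already met when the one before it is completed fails the run):
1. the dust cap stands in the tray, let go, with the collar still unlocked (x of dust_cap in the frame of parts_tray between -0.04 and 0.04 m and y of dust_cap in the frame of parts_tray between -0.06 and 0.06 m and z of dust_cap in the frame of parts_tray below 0.012 m and angle between dust_cap's own z axis and vertical below 0.2 rad and contact force between the fingers and dust_cap below 0.1 N and value of joint lock_collar below 0.5 rad), for 0.2 s.
2. the focus ring is on its line (within 0.12 rad) while the collar is still unlocked (under 0.5 rad) (value of joint focus_ring between 1.08 and 1.32 rad and value of joint lock_collar below 0.5 rad), for 0.3 s.
3. the collar is at its locked mark (within 0.12 rad), focus still on its line (value of joint focus_ring between 1.08 and 1.32 rad and value of joint lock_collar between 0.88 and 1.12 rad), for 0.3 s.
At the end, for the whole second after the job is handed in: The dust cap stands closed side up (within 0.2 rad) at rest on the tray's floor, its centre within 40 mm (tray x) and 60 mm (tray y) of the tray's centre; the focus ring is within 0.12 rad of 1.2; the lock collar is within 0.12 rad of 1.0 (all of step 3 and x of dust_cap in the frame of parts_tray between -0.04 and 0.04 m and y of dust_cap in the frame of parts_tray between -0.06 and 0.06 m and z of dust_cap in the frame of parts_tray below 0.012 m and angle between dust_cap's own z axis and vertical below 0.2 rad and contact force between the fingers and dust_cap below 0.1 N and linear speed of dust_cap below 0.01 m/s); the robot touches nothing.
It fails at once if a loose bystander is moved by more than 30 mm (distance of any of marker_pen, screwdriver, star_knob, big_bearing, spanner from where it was at the start of the episode above 0.03 m).
It also fails if it takes over 64 s, if anything falls off the work surface, if the arm or the gripper's body presses on something with over 40 N, if the wrist force passes 120 N, or if a joint passes its speed limit or range.

ROBOT

A 6-joint arm with a two-finger parallel gripper is mounted at the origin on a cart in front of the work surface, level with it; the furniture and walls round the work are solid. World frame = base frame: x ahead of the robot, y to its left, z up, the work surface at z = 0. Lengths are in mm, angles in rad, forces in N, time in s.
With the tool pointing down it reaches from about 250 to 725 mm from the base axis. Payload 9.7 kg.
Tool frame: the origin (TCP) lies midway between the tips of the shut fingers; the grasp point (between the pads) lies 19 mm behind it; z points along the fingers, x is the direction in which the jaws open and shut, and the axes are right-handed (so a half turn about z gives the same grasp; the last joint's range is limited). The gripper opens to 85 mm and grips with 20 to 120 N. Pads are 22 mm wide; open, the fingers measure 114 mm over their backs; the gripper's body (76 mm by 85 mm) begins 54 mm behind the grasp point. The pads swing forward as they close: fully open they stand 13 mm farther back than shut.
Start: joints at [1.341, 0.087, 0.176, 1.66, 0, 1.571], TCP at [125.278, 535.539, 231.284] pointing down, gripper open.
Joint ranges: [-3.13, 3.13], [-0.85, 1.81], [-1.15, 1.24], [-2.2, 2.28], [-1.44, 1.52], [-3.14, 3.14]. Speed limits (rad/s): [2.22, 2.22, 2.57, 3.14, 3.14, 3.14].

INTERFACE

Orientations are given as a unit quaternion [x, y, z, w].
In Python, from cell import env gives the robot as it stands.
- The arm moves only by the tool apply_moves, never from a script. Its argument "moves" is a list of rows, each a list of 7 numbers: the shift along the tool's x, y, z each as a share of 80 cm, from -1 to 1, then the turn, a rotation vector about the tool's x, y, z each as a share of 45 degrees, from -1 to 1, then the closure, from 0 (fully open) to 1 (shut). A call has 1 to 12 rows; each row is the pose to reach, as a shift and turn from the pose commanded when the call began, along the tool's axes at that moment; what a row does not reach only later rows make up. A row lasts 1/12 s, in which the tool goes at most 41.7 mm and 7.16 degrees, less where a joint would pass 70% of its speed; a pose out of reach is approached as far as the arm can. A call with a number of a shift or a turn outside -1 to 1 is refused whole. A call with a gripper value outside its range is refused whole. The fingers move at their own pace and stop on an object; the grip force is fixed at half the most. Time passes only in rows, so rows that repeat a pose let the fingers close. It gives the time, the measured TCP pose, the force and the opening at its end, in the units of the state.
- env.sense(): the state, without advancing time (a new reading comes with each control period).
- env.capture(name): name is "scene" or "top" or "wrist"; returns the picture (480x640x3 uint8, red, green, blue); there is no depth.
- env.camera_params(name): a dict with "intrinsics" (3x3 intrinsics, pixels), "eye" and "attitude" of the camera in the world. Camera axes: x right, y down, z forward; pixel columns grow to the right and rows downward; lengths in mm; the calibration is good to about 2 mm. A picture is of the moment at which its call begins: read the wrist's pose just before it. camera_params takes no time and is no camera call; for the wrist camera it gives the pose at the moment of the call.
- env.finish_job(): hands the job in, once; it reports no verdict.
The state is a dict: "time_s": time; "joint_positions": joint angles; "joint_vel": joint speeds; "tau": joint torques, N m; "tcp_pos": TCP position; "orientation": TCP orientation; "contact_force": force on the tool from outside, world axes, zero at the start; "torque": the same for the moment, N m; "finger_gap": finger opening in mm.
Only numpy, scipy, OpenCV 4.12 (cv2) and the standard library are available. Lean on these libraries where they do the work, as an engineer would, in place of code of your own. Each camera call takes 0.05 s, during which the arm holds its last target. There are 200 camera calls.

## Working session

There is one attempt and no reset: what is moved stays moved. The work goes in short steps, Python scripts to look and compute and a tool call to move; the robot and the scene stay as the last step left them, time stands still between calls to the robot, and variables do not carry over. Pictures are saved under pics/ and viewed, about 8 in all and at most 12, crops included, and the job is handed in when it is done.

Besides the shell and the picture viewer there is one more tool, called after ">>>" as name([rows], argument=value, ...), one row to a line, values as JSON. apply_moves: Moves the arm, as the interface text tells. Its arguments: {"type":"object","properties":{"moves":{"type":"array","items":{"type":"array","items":{"type":"number","minimum":-1,"maximum":1}}}},"required":["moves"]}

```bash
ls; mkdir -p pics; cat > h.py <<'E'
import numpy as np, cv2
from cell import env
from scipy.spatial.transform import Rotation as R
def cam(n):
    p=env.camera_params(n); return p
def snap(n,f):
    im=env.capture(n); cv2.imwrite('pics/'+f,im[:,:,::-1]); return im
E
python3 - <<'E'
from h import *
for n in('top','scene','wrist'):
    print(n,env.camera_params(n)); snap(n,n+'0.png')
print(env.sense())
a=[cv2.imread(f'pics/{n}0.png') for n in('top','scene')]
E
```

```text
pics
top {'intrinsics': array([[490.51870771,   0.        , 315.74681911],
       [  0.        , 490.51870771, 240.60244161],
       [  0.        ,   0.        ,   1.        ]]), 'eye': array([ 324.82501893,  -12.53290136, 1115.18558476]), 'attitude': array([-0.68639794,  0.7188744 , -0.07890848,  0.07649133])}
scene {'intrinsics': array([[508.80133561,   0.        , 319.05168833],
       [  0.        , 508.80133561, 245.8008058 ],
       [  0.        ,   0.        ,   1.        ]]), 'eye': array([-121.92194433, -469.82566882, 1021.05123162]), 'attitude': array([ 0.82648927, -0.43974135,  0.16442995, -0.31065386])}
wrist {'intrinsics': array([[375.03600306,   0.        , 314.40060932],
       [  0.        , 375.03600306, 240.66096974],
       [  0.        ,   0.        ,   1.        ]]), 'eye': array([ 57.30174764, 551.68183776, 374.41499116]), 'attitude': array([0.77633099, 0.61509021, 0.08509437, 0.10831982])}
{'time_s': 0.15, 'joint_positions': array([1.34094788e+00, 8.72981509e-02, 1.75318985e-01, 1.65980024e+00,
       4.83545157e-06, 1.57080152e+00]), 'joint_vel': array([ 0.00083001, -0.00088102,  0.00208358,  0.000504  ,  0.00207059,
        0.00044778]), 'tau': array([-7.75904809e-04, -5.20762074e+01,  4.65042830e+01,  1.39722991e-02,
        4.05186915e-05,  4.12655297e-07]), 'tcp_pos': array([125.26491128, 535.36392684, 230.76694951]), 'orientation': array([ 7.83528786e-01,  6.21355293e-01, -3.86635783e-04,  3.03528118e-04]), 'contact_force': array([ 0.34031443,  0.51491817, -1.28335629]), 'torque': array([-0.01046688,  0.01614517, -0.01884342]), 'finger_gap': 85.42564960526086}
```

View pics/top0.png

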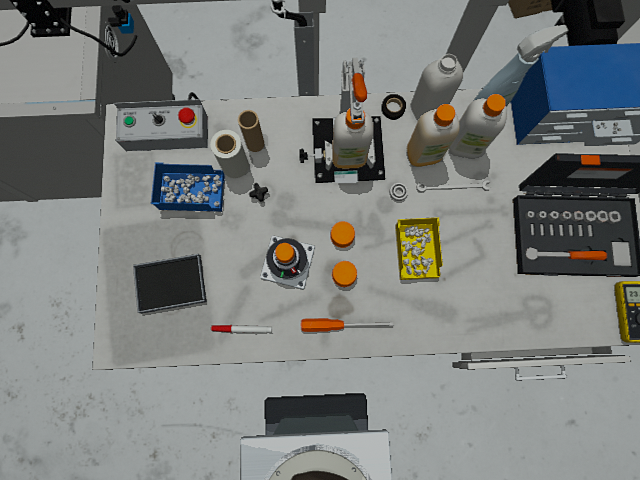

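View pics/scene0.png

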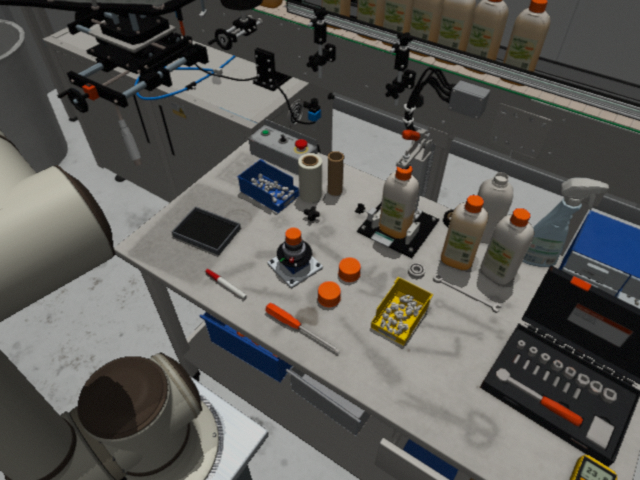

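The top view shows the camera at about (287,258) with the cap at (285,253), the tray at (170,284) and the bin at (418,248). Two loose orange decoy caps lie at (343,234) and (345,273). The pen is at (240,329) and the screwdriver at (347,324).

```bash
cat >> h.py <<'E'
def ray(p,uv):
    K=p['intrinsics'];d=np.linalg.inv(K)@np.array([uv[0],uv[1],1.0])
    return p['eye'],R.from_quat(p['attitude']).apply(d)
def onz(p,uv,z):
    e,d=ray(p,uv); return e+d*(z-e[2])/d[2]
def proj(p,X):
    c=R.from_quat(p['attitude']).inv().apply(np.array(X)-p['eye']); q=p['intrinsics']@c; return q[:2]/q[2]
def blobs(m,amin=20):
    n,l,s,c=cv2.connectedComponentsWithStats(m.astype(np.uint8))
    return [(s[i,4],c[i].round(1),l==i) for i in range(1,n) if s[i,4]>amin]
def hsv(im): return cv2.cvtColor(im,cv2.COLOR_RGB2HSV).astype(int)
E
python3 - <<'E'
from h import *
im=cv2.imread('pics/top0.png')[:,:,::-1].copy(); p=env.camera_params('top'); s=env.camera_params('scene')
print('tcp in top',proj(p,[125,535,231]))
h=hsv(im)
org=(h[...,0]<18)&(h[...,1]>150)&(h[...,2]>120)
for a,c,_ in blobs(org[200:300,200:400],30):
    c=c+[200,200];print('orange',a,c,onz(p,c,127).round(),onz(p,c,24).round())
im2=cv2.imread('pics/scene0.png')[:,:,::-1].copy();h2=hsv(im2)
o2=(h2[...,0]<18)&(h2[...,1]>150)&(h2[...,2]>120)
for a,c,_ in blobs(o2[200:310,250:380],30):
    c=c+[250,200];print('scene orange',a,c,onz(s,c,120).round())
# tray
bl=(h[...,2]<75); bl[:, :110]=0; bl[:,230:]=0; bl[:230]=0; bl[330:]=0
for a,c,m in blobs(bl,500):
    cn=max(cv2.findContours(m.astype(np.uint8),0,2)[0],key=len)
    b=cv2.boxPoints(cv2.minAreaRect(cn)); W=np.array([onz(p,q,10) for q in b]); print('tray',a,W.mean(0).round(),W.round())
# foot corners: bright
wt=(h[...,2]>185)&(h[...,1]<40); wt[:225]=0;wt[300:]=0;wt[:,:250]=0;wt[:,325:]=0
for a,c,m in blobs(wt,15): print('foot',a,c)
cv2.imwrite('pics/c1.png',cv2.resize(im[220:310,130:330,::-1],None,fx=4,fy=4,interpolation=cv2.INTER_CUBIC))
E
```

```text
tcp in top [ -7.19685005 489.135761  ]
orange 401 [342.4 232.5] [561. -77. 127.] [585. -84.  24.]
orange 187 [284.2 251.3] [526.  45. 127.] [547.  51.  24.]
orange 416 [344.3 272.5] [477. -76. 127.] [493. -83.  24.]
scene orange 139 [292.8 233.1] [529.  47. 120.]
scene orange 285 [349.3 265.8] [ 519. -119.  120.]
scene orange 322 [328.7 290.3] [ 435. -118.  120.]
scene orange 73 [272.2 306.8] [332. -42. 120.]
tray 3108 [488. 313.  10.] [[533. 402.  10.]
 [554. 245.  10.]
 [443. 226.  10.]
 [423. 380.  10.]]
foot 16 [276.6 237.3]
foot 78 [307.8 250.9]
foot 75 [267.3 271.6]
```

View pics/c1.png

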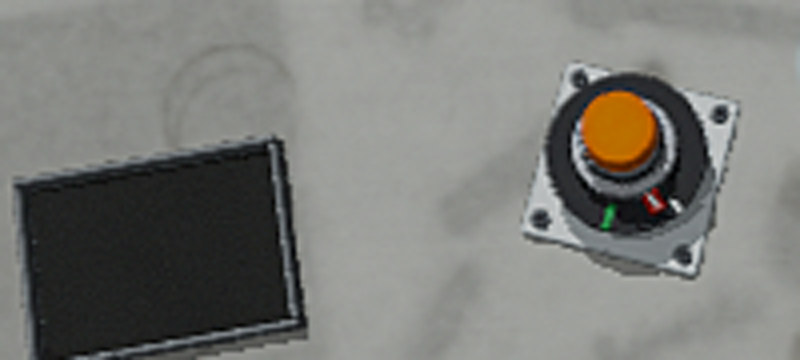

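```bash
cat >> h.py <<'E'
def rel(xyz,yawdeg):
    s=env.sense(); r=R.from_quat(s['orientation']); a=np.radians(yawdeg)
    T=R.from_matrix(np.array([[np.cos(a),np.sin(a),0],[np.sin(a),-np.cos(a),0],[0,0,-1]]))
    d=np.array(xyz)-s['tcp_pos']; w=(r.inv()*T).as_rotvec(degrees=True)
    print('tcp',s['tcp_pos'].round(1),'gap',round(s['finger_gap'],1),'t',round(s['time_s'],2),'-> shift',(r.inv().apply(d)/800).round(4),'turn',(w/45).round(4),'rows',np.ceil(max(np.linalg.norm(d)/41.7,np.linalg.norm(w)/7.16)))
E
python3 - <<'E'
from h import *
p=env.camera_params('top')
cs=[(130+u/4-.4,220+v/4-.4) for u,v in[(575,63),(740,100),(695,277),(525,238)]]
W=np.array([onz(p,c,6) for c in cs]);print(W.round(),W.mean(0).round())
for i in range(4):
    d=W[(i+1)%4]-W[i];print(np.linalg.norm(d).round(),np.degrees(np.arctan2(d[1],d[0])).round(1))
for nm,uv,z in(('green',(608,217),55),('red',(653,200),66),('white',(675,207),55)):
    X=onz(p,(130+uv[0]/4-.4,220+uv[1]/4-.4),z);d=X[:2]-[527,46];print(nm,X.round(),np.linalg.norm(d).round(),np.degrees(np.arctan2(d[1],d[0])).round(1))
rel([527,46,260],97.6)
E
```

```text
[[590.  76.   6.]
 [564. -19.   6.]
 [462.  11.   6.]
 [489. 107.   6.]] [526.  44.   6.]
98.0 -105.6
106.0 163.4
99.0 74.4
106.0 -17.2
green [491.  56.  55.] 37.0 164.2
red [498.  31.  66.] 33.0 -152.7
white [495.  19.  55.] 42.0 -140.3
tcp [125.3 535.4 230.8] gap 85.4 t 0.15 -> shift [-0.4812  0.6283 -0.0361] turn [-2.000e-04  1.200e-03 -4.615e-01] rows 16.0
```

>>> apply_moves([
  [-0.481, 0.628, -0.036, 0, 0, -0.4615, 0],
  [-0.481, 0.628, -0.036, 0, 0, -0.4615, 0],
  [-0.481, 0.628, -0.036, 0, 0, -0.4615, 0],
  [-0.481, 0.628, -0.036, 0, 0, -0.4615, 0],
  [-0.481, 0.628, -0.036, 0, 0, -0.4615, 0],
  [-0.481, 0.628, -0.036, 0, 0, -0.4615, 0],
  [-0.481, 0.628, -0.036, 0, 0, -0.4615, 0],
  [-0.481, 0.628, -0.036, 0, 0, -0.4615, 0],
  [-0.481, 0.628, -0.036, 0, 0, -0.4615, 0],
  [-0.481, 0.628, -0.036, 0, 0, -0.4615, 0],
  [-0.481, 0.628, -0.036, 0, 0, -0.4615, 0],
  [-0.481, 0.628, -0.036, 0, 0, -0.4615, 0],
])

```text
time_s: 1.15
tcp_pos: [439.3, 152.1, 253.9]
orientation: [0.659, 0.752, 0.0, 0.0]
contact_force: [-0.2, 0.3, -0.2]
finger_gap: 85.4
```

```bash
python3 -c "
from h import *
rel([527,46,260],97.6)"
```

```text
tcp [439.3 152.1 253.9] gap 85.4 t 1.15 -> shift [-0.1459  0.0911 -0.0076] turn [ 0.0004 -0.0002 -0.0001] rows 4.0
```

>>> apply_moves([
  [-0.146, 0.091, -0.0076, 0, 0, 0, 0],
  [-0.146, 0.091, -0.0076, 0, 0, 0, 0],
  [-0.146, 0.091, -0.0076, 0, 0, 0, 0],
  [-0.146, 0.091, -0.0076, 0, 0, 0, 0],
  [-0.146, 0.091, -0.0076, 0, 0, 0, 0],
  [-0.146, 0.091, -0.0076, 0, 0, 0, 0],
])

```text
time_s: 1.65
tcp_pos: [526.1, 47.5, 259.2]
orientation: [0.659, 0.752, -0.0, -0.001]
contact_force: [-0.7, -0.1, -0.3]
finger_gap: 85.2
```

```bash
python3 - <<'E'
from h import *
p=env.camera_params('wrist'); im=snap('wrist','w1.png'); h=hsv(im)
o=(h[...,0]<18)&(h[...,1]>150)&(h[...,2]>100)
for a,c,m in blobs(o,100):
    cn=max(cv2.findContours(m.astype(np.uint8),0,2)[0],key=len); (u,v),r=cv2.minEnclosingCircle(cn)
    print(a,c,(u,v),r,onz(p,(u,v),127).round(1), onz(p,c,127).round(1))
rel([527,46,260],97.6)
print(proj(p,[526,45,127]))
E
```

```text
785 [220.8  35.1] (220.0, 37.5) 20.934520721435547 [403.6 -31.2 127. ] [402.1 -30.8 127. ]
634 [486.3  77.8] (486.60235595703125, 79.59449005126953) 23.64427947998047 [406.  150.7 127. ] [404.9 150.2 127. ]
2635 [185.6 154.1] (189.0, 153.0) 32.89386749267578 [481.2 -48.7 127. ] [482.3 -51.1 127. ]
1873 [311.  229.4] (311.4244384765625, 229.29110717773438) 24.9910888671875 [525.8  45.6 127. ] [525.9  45.3 127. ]
2135 [181.  244.6] (184.5670166015625, 241.1443328857422) 30.864816665649414 [547.6 -49.5 127. ] [550.8 -52.1 127. ]
tcp [525.7  48.2 259.5] gap 85.7 t 1.7 -> shift [-0.0029  0.0012 -0.0006] turn [-0.0012 -0.0004 -0.0005] rows 1.0
[310.59702618 229.4488105 ]
```

View pics/w1.png

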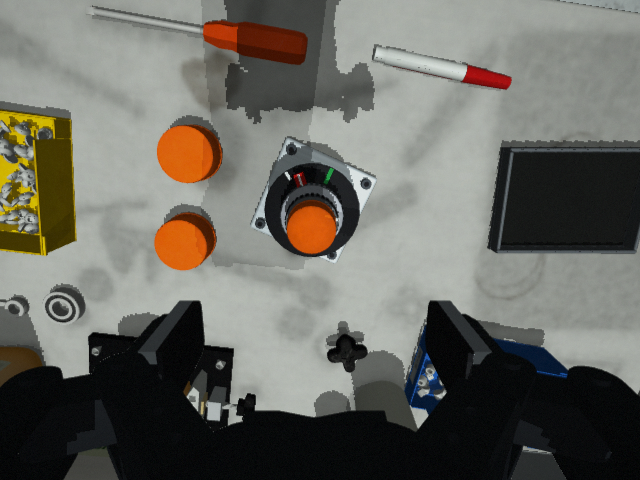

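The wrist view shows the cap at (311,229) and the lens centred under the gripper. The green mark is at (329,175) and the red tab at (299,181). The tray edge is on the right. Next I descend and grip the cap.

```bash
python3 -c "
from h import *
rel([525.8,45.5,100],97.6)"
```

```text
tcp [525.7  48.2 259.5] gap 85.7 t 1.7 -> shift [-0.0034 -0.0002  0.1994] turn [-0.0012 -0.0004 -0.0005] rows 4.0
```

>>> apply_moves([
  [-0.002, 0, 0.17, 0, 0, 0, 0],
  [-0.002, 0, 0.17, 0, 0, 0, 0],
  [-0.002, 0, 0.17, 0, 0, 0, 0],
  [-0.002, 0, 0.17, 0, 0, 0, 0],
  [-0.002, 0, 0.17, 0, 0, 0, 0],
  [-0.002, 0, 0.17, 0, 0, 0, 0],
  [-0.002, 0, 0.17, 0, 0, 0, 0],
])

```text
time_s: 2.28
tcp_pos: [527.5, 47.0, 127.0]
orientation: [0.658, 0.753, 0.001, 0.001]
contact_force: [0.1, 0.2, 0.3]
finger_gap: 85.4
```

```bash
python3 -c "
from h import *
rel([525.8,45.5,100],97.6)"
```

```text
tcp [527.5  47.  127. ] gap 85.4 t 2.28 -> shift [-0.0016 -0.0025  0.0338] turn [0.0051 0.0001 0.001 ] rows 1.0
```

>>> apply_moves([
  [-0.0015, -0.001, 0.034, 0, 0, 0, 0],
  [-0.0015, -0.001, 0.034, 0, 0, 0, 0],
  [-0.0015, -0.001, 0.034, 0, 0, 0, 0.6],
  [-0.0015, -0.001, 0.034, 0, 0, 0, 1],
  [-0.0015, -0.001, 0.034, 0, 0, 0, 1],
  [-0.0015, -0.001, 0.034, 0, 0, 0, 1],
  [-0.0015, -0.001, 0.034, 0, 0, 0, 1],
  [-0.0015, -0.001, 0.034, 0, 0, 0, 1],
  [-0.0015, -0.001, 0.034, 0, 0, 0, 1],
  [-0.0015, -0.001, 0.034, 0, 0, 0, 1],
])

```text
time_s: 3.12
tcp_pos: [527.0, 46.3, 99.9]
orientation: [0.658, 0.753, 0.003, 0.001]
contact_force: [-1.4, 6.8, 14.4]
finger_gap: 36.6
```

>>> apply_moves([
  [0, 0, 0, 0, 0, 0, 1],
  [0, 0, 0, 0, 0, 0, 1],
  [0, 0, 0, 0, 0, 0, 1],
])

```text
time_s: 3.37
tcp_pos: [527.0, 46.3, 99.8]
orientation: [0.658, 0.753, 0.003, 0.001]
contact_force: [-2.7, 6.2, 14.1]
finger_gap: 37.0
```

```bash
python3 - <<'E'
from h import *
im=snap('wrist','w2.png'); s=env.sense();print(s['finger_gap'],s['contact_force'],s['torque'])
t=snap('scene','s2.png'); a=cv2.resize(t[190:290,230:350],(560,466)); 
cv2.imwrite('pics/v2.png',np.hstack([cv2.resize(im[200:480,200:440],(240,280))[...,::-1],cv2.resize(a,(336,280))[...,::-1]]))
E
```

```text
36.50078402358903 [-2.52615715  6.10364923 14.5425413 ] [1.28698459 0.53676195 0.07571276]
```

View pics/v2.png

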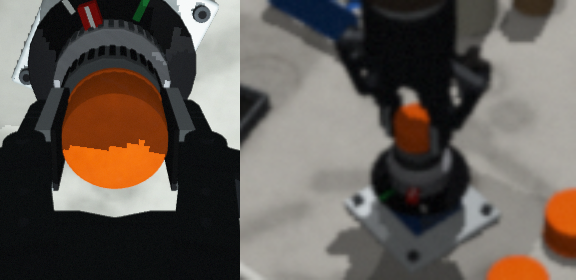

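The cap sits squarely between the pads. I lift it and carry it to the tray.

>>> apply_moves([
  [0, 0, -0.02, 0, 0, 0, 1],
  [0, 0, -0.06, 0, 0, 0, 1],
  [0, 0, -0.1, 0, 0, 0, 1],
  [0, 0, -0.1, 0, 0, 0, 1],
  [0, 0, -0.1, 0, 0, 0, 1],
])

```text
time_s: 3.88
tcp_pos: [526.9, 45.2, 179.3]
orientation: [0.659, 0.752, 0.002, 0.002]
contact_force: [-0.1, -0.1, -0.8]
finger_gap: 36.8
```

```bash
python3 - <<'E'
from h import *
im=snap('wrist','w3.png'); s=env.sense();print(s['finger_gap'],s['contact_force'])
p=env.camera_params('wrist')
h=hsv(im)
o=(h[...,0]<18)&(h[...,1]>150)&(h[...,2]>60)
for a,c,m in blobs(o,300): print(a,c)
d=h[...,2]<70
for a,c,m in blobs(d,1500): 
    cn=max(cv2.findContours(m.astype(np.uint8),0,2)[0],key=len);b=cv2.boxPoints(cv2.minAreaRect(cn)); print(a,c,[onz(p,q,10).round().tolist()[:2] for q in b], onz(p,c,8).round())
rel([488,313,180],97.6)
cv2.imwrite('pics/v3.png',cv2.resize(im,(480,360))[...,::-1])
E
```

```text
36.61680171447565 [ 0.4131377  -0.07821377 -0.09529903]
4130 [251.6  16.4]
1132 [537.1  60.9]
5056 [158.8 155.6]
4306 [156.1 264.4]
10362 [314.5 328.9]
2115 [550.  206.8] [[523.0, 192.0], [408.0, 241.0], [434.0, 298.0], [555.0, 253.0]] [490. 242.   8.]
9970 [598.4 218.3] [[448.0, 224.0], [438.0, 299.0], [539.0, 337.0], [550.0, 256.0]] [494. 286.   8.]
5230 [314. 215.] [[493.0, -18.0], [477.0, 88.0], [571.0, 106.0], [588.0, -9.0]] [523.  45.   8.]
1744 [312.9 233.1] [[562.0, 10.0], [508.0, 31.0], [528.0, 82.0], [584.0, 63.0]] [539.  46.   8.]
70555 [319.9 415.5] [[847.0, -246.0], [625.0, -225.0], [550.0, 342.0], [759.0, 421.0]] [725.  77.   8.]
tcp [526.2  45.1 177.5] gap 36.6 t 3.93 -> shift [ 0.3382 -0.003  -0.0032] turn [ 0.0022  0.0001 -0.    ] rows 7.0
```

View pics/v3.png

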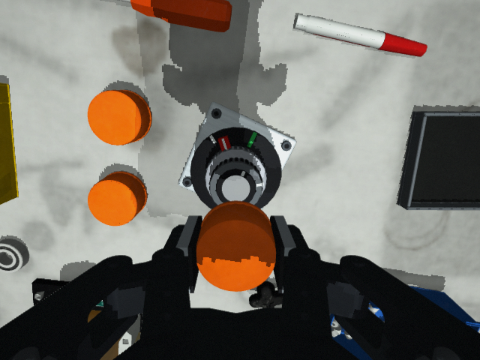

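The cap is held clear and the lens is bare. Next I move over the tray.

>>> apply_moves([
  [0.338, -0.003, 0, 0, 0, 0, 1],
  [0.338, -0.003, 0, 0, 0, 0, 1],
  [0.338, -0.003, 0, 0, 0, 0, 1],
  [0.338, -0.003, 0, 0, 0, 0, 1],
  [0.338, -0.003, 0, 0, 0, 0, 1],
  [0.338, -0.003, 0, 0, 0, 0, 1],
  [0.338, -0.003, 0, 0, 0, 0, 1],
  [0.338, -0.003, 0, 0, 0, 0, 1],
  [0.338, -0.003, 0, 0, 0, 0, 1],
  [0.338, -0.003, 0, 0, 0, 0, 1],
])

```text
time_s: 4.77
tcp_pos: [487.2, 312.2, 175.7]
orientation: [0.659, 0.752, -0.001, -0.0]
contact_force: [0.5, -1.1, 0.1]
finger_gap: 36.7
```

```bash
python3 - <<'E'
from h import *
p=env.camera_params('wrist');im=snap('wrist','w4.png');h=hsv(im)
d=(h[...,2]<60); d[300:]=0
for a,c,m in blobs(d,3000):
    cn=max(cv2.findContours(m.astype(np.uint8),0,2)[0],key=len);x=cv2.approxPolyDP(cv2.convexHull(cn),12,True)[:,0]; print(a,c,x.tolist(),[onz(p,q,12).round().tolist()[:2] for q in x])
print('tray centre proj',proj(p,[488,313,5]))
rel([488,313,45],97.6); rel([488,313,6],97.6)
E
```

```text
20530 [316.6 217.7] [[406, 156], [399, 283], [233, 282], [226, 155]] [[425.0, 378.0], [533.0, 394.0], [551.0, 249.0], [443.0, 235.0]]
tray centre proj [314.92326712 220.07268569]
tcp [487.5 311.8 176. ] gap 37.0 t 4.82 -> shift [0.0015 0.0009 0.1638] turn [-0.0012  0.0009 -0.0009] rows 4.0
tcp [487.5 311.8 176. ] gap 37.0 t 4.82 -> shift [0.0015 0.001  0.2125] turn [-0.0012  0.0009 -0.0009] rows 5.0
```

>>> apply_moves([
  [0.001, 0.001, 0.164, 0, 0, 0, 1],
  [0.001, 0.001, 0.164, 0, 0, 0, 1],
  [0.001, 0.001, 0.164, 0, 0, 0, 1],
  [0.001, 0.001, 0.18, 0, 0, 0, 1],
  [0.001, 0.001, 0.195, 0, 0, 0, 1],
  [0.001, 0.001, 0.205, 0, 0, 0, 1],
  [0.001, 0.001, 0.211, 0, 0, 0, 1],
  [0.001, 0.001, 0.213, 0, 0, 0, 1],
  [0.001, 0.001, 0.213, 0, 0, 0, 1],
  [0.001, 0.001, 0.213, 0, 0, 0, 1],
])

```text
time_s: 5.65
tcp_pos: [489.0, 314.1, 7.7]
orientation: [0.659, 0.752, 0.001, 0.0]
contact_force: [0.2, 0.1, -0.9]
finger_gap: 36.6
```

>>> apply_moves([
  [0, 0, 0.002, 0, 0, 0, 1],
  [0, 0, 0.004, 0, 0, 0, 1],
  [0, 0, 0.004, 0, 0, 0, 1],
])

```text
time_s: 5.9
tcp_pos: [488.3, 313.8, 3.1]
orientation: [0.659, 0.752, 0.0, 0.0]
contact_force: [0.5, 0.4, 0.3]
finger_gap: 36.8
```

>>> apply_moves([
  [0, 0, 0, 0, 0, 0, 0.45],
  [0, 0, 0, 0, 0, 0, 0.4],
  [0, 0, 0, 0, 0, 0, 0.35],
  [0, 0, 0, 0, 0, 0, 0.3],
  [0, 0, 0, 0, 0, 0, 0.3],
  [0, 0, -0.03, 0, 0, 0, 0.3],
  [0, 0, -0.08, 0, 0, 0, 0.3],
  [0, 0, -0.13, 0, 0, 0, 0.2],
  [0, 0, -0.18, 0, 0, 0, 0],
  [0, 0, -0.21, 0, 0, 0, 0],
  [0, 0, -0.21, 0, 0, 0, 0],
])

```text
time_s: 6.82
tcp_pos: [490.0, 314.8, 177.7]
orientation: [0.659, 0.752, 0.004, 0.001]
contact_force: [0.5, 0.4, -0.6]
finger_gap: 85.4
```

```bash
python3 - <<'E'
from h import *
p=env.camera_params('wrist');im=snap('wrist','w5.png');h=hsv(im)
o=(h[...,0]<18)&(h[...,1]>150)&(h[...,2]>60)
for a,c,m in blobs(o,300): print(a,c,onz(p,c,27).round())
cv2.imwrite('pics/v5.png',cv2.resize(im,(480,360))[...,::-1])
rel([526,45.5,200],97.6)
E
```

```text
1232 [174.   59.8] [384. 201.  27.]
1971 [312.7 217.9] [486. 314.  27.]
tcp [489.4 314.4 174.6] gap 85.6 t 6.87 -> shift [-0.3392  0.001  -0.0326] turn [ 0.0065 -0.003   0.0001] rows 7.0
```

View pics/v5.png

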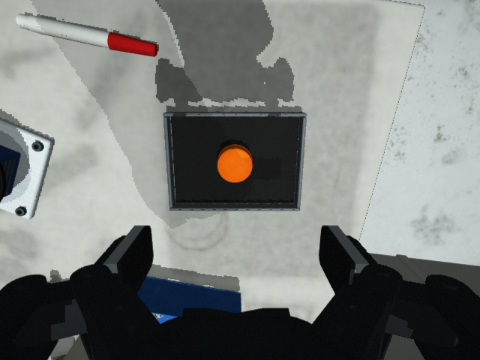

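The cap stands upright in the middle of the tray. Back to the lens for the ring.

>>> apply_moves([
  [-0.339, 0.001, -0.0326, 0, 0, 0, 0],
  [-0.339, 0.001, -0.0326, 0, 0, 0, 0],
  [-0.339, 0.001, -0.0326, 0, 0, 0, 0],
  [-0.339, 0.001, -0.0326, 0, 0, 0, 0],
  [-0.339, 0.001, -0.0326, 0, 0, 0, 0],
  [-0.339, 0.001, -0.0326, 0, 0, 0, 0],
  [-0.339, 0.001, -0.0326, 0, 0, 0, 0],
  [-0.339, 0.001, -0.0326, 0, 0, 0, 0],
  [-0.339, 0.001, -0.0326, 0, 0, 0, 0],
  [-0.339, 0.001, -0.0326, 0, 0, 0, 0],
])

```text
time_s: 7.7
tcp_pos: [524.6, 45.2, 196.2]
orientation: [0.659, 0.752, -0.0, -0.001]
contact_force: [-0.5, 0.2, -0.3]
finger_gap: 85.3
```

```bash
python3 - <<'E'
from h import *
p=env.camera_params('wrist');im=snap('wrist','w6.png')
u,v=proj(p,[526,45.5,103]);print(u,v)
x0,y0=int(u)-80,int(v)-80
print(x0,y0)
cv2.imwrite('pics/v6.png',cv2.resize(im[y0:y0+120,x0:x0+160],None,fx=5,fy=5,interpolation=cv2.INTER_CUBIC)[...,::-1])
rel([526,45.5,82],97.6)
E
```

```text
313.8061852430816 246.62505811277046
233 166
tcp [524.6  45.7 196.3] gap 85.3 t 7.75 -> shift [-0.0005  0.0019  0.1429] turn [-0.0016 -0.0004  0.0009] rows 3.0
```

View pics/v6.png

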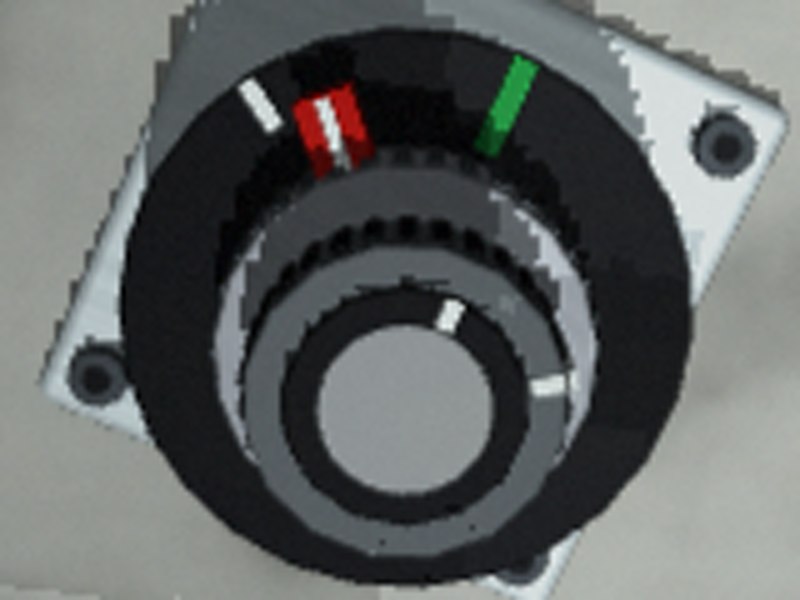

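The crop shows the fixed white line at crop (450,315), the ring's white line at (550,385), the green mark at (510,105) and the red tab at (333,130). The lens centre is near (405,408).

```bash
cat >> h.py <<'E'
def ang(p,uv,z,c=(526,45.5)):
    X=onz(p,uv,z);d=X[:2]-np.array(c);return X.round(1),np.linalg.norm(d).round(1),(np.degrees(np.arctan2(d[1],d[0]))%360).round(1)
E
python3 - <<'E'
from h import *
p=env.camera_params('wrist')
f=lambda u,v:(233+u/5-.4,166+v/5-.4)
c=onz(p,f(405,408),103)[:2];print('lens centre',c)
for n,uv,z in(('fixed',(450,315),103),('ring',(548,385),101),('green',(510,105),55),('tab',(333,125),70),('wh',(262,105),55)): print(n,*ang(p,f(*uv),z,c))
E
```

```text
lens centre [526.46936378  45.88321209]
fixed [513.2  50.  103. ] 13.9 162.7
ring [521.4  64.4 101. ] 19.2 105.3
green [491.1  57.2  55. ] 37.1 162.3
tab [495.4  31.2  70. ] 34.3 205.3
wh [496.1  19.9  55. ] 40.0 220.6
```

>>> apply_moves([
  [0, 0.002, 0.14, 0, 0, 0, 0],
  [0, 0.002, 0.14, 0, 0, 0, 0],
  [0, 0.002, 0.14, 0, 0, 0, 0],
  [0, 0.002, 0.14, 0, 0, 0, 0],
  [0, 0.002, 0.14, 0, 0, 0, 0],
  [0, 0.002, 0.14, 0, 0, 0, 0],
])

```text
time_s: 8.25
tcp_pos: [527.2, 46.0, 87.1]
orientation: [0.658, 0.753, 0.001, 0.001]
contact_force: [0.1, 0.1, 0.7]
finger_gap: 85.6
```

```bash
python3 -c "
from h import *
rel([526.2,45.7,84],97.6)"
```

```text
tcp [527.2  46.   87.1] gap 85.6 t 8.25 -> shift [-0.0002 -0.0013  0.0039] turn [0.0024 0.0001 0.0015] rows 1.0
```

>>> apply_moves([
  [0, 0.0005, 0.004, 0, 0, 0, 0.3],
  [0, 0.0005, 0.004, 0, 0, 0, 1],
  [0, 0.0005, 0.004, 0, 0, 0, 1],
  [0, 0.0005, 0.004, 0, 0, 0, 1],
  [0, 0.0005, 0.004, 0, 0, 0, 1],
  [0, 0.0005, 0.004, 0, 0, 0, 1],
  [0, 0.0005, 0.004, 0, 0, 0, 1],
  [0, 0.0005, 0.004, 0, 0, 0, 1],
  [0, 0.0005, 0.004, 0, 0, 0, 1],
])

```text
time_s: 9.0
tcp_pos: [527.5, 45.0, 83.4]
orientation: [0.659, 0.752, 0.001, 0.001]
contact_force: [-0.8, -0.8, 5.6]
finger_gap: 42.0
```

>>> apply_moves([
  [0, 0, 0, 0, 0, -0.1, 1],
  [0, 0, 0, 0, 0, -0.2, 1],
  [0, 0, 0, 0, 0, -0.3, 1],
  [0, 0, 0, 0, 0, -0.4, 1],
  [0, 0, 0, 0, 0, -0.5, 1],
  [0, 0, 0, 0, 0, -0.6, 1],
  [0, 0, 0, 0, 0, -0.65, 1],
  [0, 0, 0, 0, 0, -0.65, 1],
  [0, 0, 0, 0, 0, -0.65, 1],
])

```text
time_s: 9.75
tcp_pos: [527.4, 45.3, 83.5]
orientation: [0.447, 0.894, 0.001, 0.001]
contact_force: [-2.6, 0.2, 7.1]
finger_gap: 41.8
```

>>> apply_moves([
  [0, 0, 0, 0, 0, -0.1, 1],
  [0, 0, 0, 0, 0, -0.2, 1],
  [0, 0, 0, 0, 0, -0.3, 1],
  [0, 0, 0, 0, 0, -0.4, 1],
  [0, 0, 0, 0, 0, -0.5, 1],
  [0, 0, 0, 0, 0, -0.6, 1],
  [0, 0, 0, 0, 0, -0.64, 1],
  [0, 0, 0, 0, 0, -0.64, 1],
  [0, 0, 0, 0, 0, -0.64, 1],
])

```text
time_s: 10.5
tcp_pos: [527.2, 45.4, 83.4]
orientation: [0.211, 0.978, 0.0, 0.001]
contact_force: [-3.6, 1.3, 6.6]
finger_gap: 41.6
```

```bash
python3 - <<'E'
from h import *
s=env.sense();x=R.from_quat(s['orientation']).as_matrix()[:,0];print(np.degrees(np.arctan2(x[1],x[0])),s['tcp_pos'],s['contact_force'],s['torque'],s['finger_gap'])
E
```

```text
155.66971173591762 [527.22212097  45.42453187  83.44007136] [-3.56289419  1.31527568  6.63165192] [0.25281805 0.56699226 0.04286636] 41.611566277761014
```

>>> apply_moves([
  [0, 0, 0, 0, 0, 0, 0],
  [0, 0, 0, 0, 0, 0, 0],
  [0, 0, 0, 0, 0, 0, 0],
  [0, 0, 0, 0, 0, 0, 0],
  [0, 0, 0, 0, 0, 0, 0],
  [0, 0, -0.05, 0, 0, 0, 0],
  [0, 0, -0.1, 0, 0, 0.1, 0],
  [0, 0, -0.14, 0, 0, 0.3, 0],
  [0, 0, -0.14, 0, 0, 0.5, 0],
  [0, 0, -0.14, 0, 0, 0.65, 0],
  [0, 0, -0.14, 0, 0, 0.8, 0],
  [0, 0, -0.14, 0, 0, 0.897, 0],
])

```text
time_s: 11.5
tcp_pos: [527.0, 45.2, 194.1]
orientation: [0.537, 0.843, 0.0, 0.0]
contact_force: [-0.5, -0.2, -0.5]
finger_gap: 85.3
```

>>> apply_moves([
  [0, 0, 0, 0, 0, 0, 0],
  [0, 0, 0, 0, 0, 0, 0],
])

```text
time_s: 11.67
tcp_pos: [526.9, 45.2, 193.8]
orientation: [0.533, 0.846, -0.0, -0.0]
contact_force: [-0.0, 0.2, 0.5]
finger_gap: 85.2
```

```bash
python3 - <<'E'
from h import *
p=env.camera_params('wrist');im=snap('wrist','w7.png')
u,v=proj(p,[526,45.5,103]);x0,y0=int(u)-80,int(v)-80
print(x0,y0)
cv2.imwrite('pics/v7.png',cv2.resize(im[y0:y0+120,x0:x0+160],None,fx=5,fy=5,interpolation=cv2.INTER_CUBIC)[...,::-1])
rel([526.4,45.6,84],115.3)
E
```

```text
234 164
tcp [526.9  45.2 193.9] gap 85.6 t 11.72 -> shift [ 0.0007 -0.0003  0.1373] turn [-0.0001 -0.      0.0065] rows 3.0
```

View pics/v7.png

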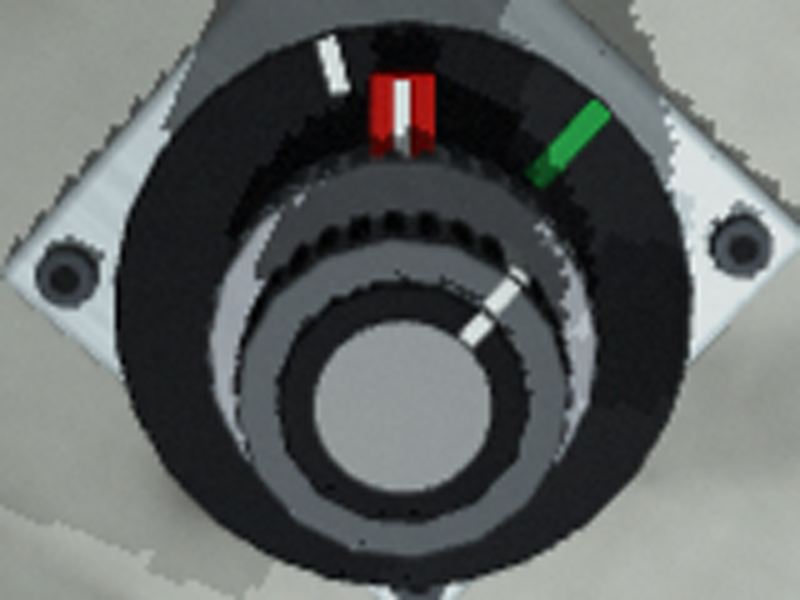

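The focus lines on the ring and lens front are collinear, from (480,330) to (515,280). The red tab at (402,110) is exactly across the jaws. Next I grip the collar.

>>> apply_moves([
  [0.0005, 0, 0.05, 0, 0, 0, 0],
  [0.0005, 0, 0.1, 0, 0, 0, 0],
  [0.0005, 0, 0.13, 0, 0, 0, 0],
  [0.0005, 0, 0.15, 0, 0, 0, 0],
  [0.0005, 0, 0.16, 0, 0, 0, 0],
  [0.0005, 0, 0.167, 0, 0, 0, 0],
  [0.0005, 0, 0.167, 0, 0, 0, 0],
  [0.0005, 0, 0.167, 0, 0, 0, 0],
])

```text
time_s: 12.38
tcp_pos: [527.3, 45.6, 61.3]
orientation: [0.534, 0.845, 0.0, 0.0]
contact_force: [0.4, -0.6, -0.0]
finger_gap: 85.0
```

>>> apply_moves([
  [0, 0, 0, 0, 0, 0, 0.3],
  [0, 0, 0, 0, 0, 0, 1],
  [0, 0, 0, 0, 0, 0, 1],
  [0, 0, 0, 0, 0, 0, 1],
  [0, 0, 0, 0, 0, 0, 1],
  [0, 0, 0, 0, 0, 0, 1],
  [0, 0, 0, 0, 0, 0, 1],
])

```text
time_s: 12.97
tcp_pos: [527.5, 45.2, 62.0]
orientation: [0.535, 0.845, 0.0, 0.001]
contact_force: [-1.4, -2.7, 7.7]
finger_gap: 53.4
```

Gap 53.4 mm, with the reading about 2.5 mm low, matches the 56 mm collar. Now I turn it clockwise by 42°.

>>> apply_moves([
  [0, 0, 0, 0, 0, 0.1, 1],
  [0, 0, 0, 0, 0, 0.2, 1],
  [0, 0, 0, 0, 0, 0.3, 1],
  [0, 0, 0, 0, 0, 0.4, 1],
  [0, 0, 0, 0, 0, 0.5, 1],
  [0, 0, 0, 0, 0, 0.6, 1],
  [0, 0, 0, 0, 0, 0.7, 1],
  [0, 0, 0, 0, 0, 0.8, 1],
  [0, 0, 0, 0, 0, 0.9, 1],
  [0, 0, 0, 0, 0, 0.935, 1],
  [0, 0, 0, 0, 0, 0.935, 1],
  [0, 0, 0, 0, 0, 0.935, 1],
])

```text
time_s: 13.97
tcp_pos: [527.5, 44.8, 62.0]
orientation: [0.803, 0.596, 0.001, 0.001]
contact_force: [-1.0, -4.0, 7.0]
finger_gap: 53.4
```

>>> apply_moves([
  [0, 0, 0, 0, 0, 0, 1],
  [0, 0, 0, 0, 0, 0, 0],
  [0, 0, 0, 0, 0, 0, 0],
  [0, 0, 0, 0, 0, 0, 0],
  [0, 0, 0, 0, 0, 0, 0],
  [0, 0, 0, 0, 0, 0, 0],
  [0, 0, -0.05, 0, 0, 0, 0],
  [0, 0, -0.1, 0, 0, 0, 0],
  [0, 0, -0.15, 0, 0, 0, 0],
  [0, 0, -0.17, 0, 0, 0, 0],
  [0, 0, -0.17, 0, 0, 0, 0],
  [0, 0, -0.17, 0, 0, 0, 0],
])

```text
time_s: 14.97
tcp_pos: [527.3, 45.7, 197.1]
orientation: [0.802, 0.597, 0.001, 0.0]
contact_force: [0.3, -0.1, -1.1]
finger_gap: 85.6
```

```bash
python3 - <<'E'
from h import *
p=env.camera_params('wrist');im=snap('wrist','w8.png')
u,v=proj(p,[526,45.5,103]);x0,y0=int(u)-80,int(v)-80
print(x0,y0,env.sense()['contact_force'])
cv2.imwrite('pics/v8.png',cv2.resize(im[y0:y0+120,x0:x0+160],None,fx=5,fy=5,interpolation=cv2.INTER_CUBIC)[...,::-1])
rel([526.4,45.6,84],73)
E
```

```text
233 162 [-0.50005638  1.05907914 -0.64606024]
tcp [526.7  45.7 195.7] gap 85.3 t 15.02 -> shift [-1.000e-04 -2.000e-04  1.396e-01] turn [-0.0006  0.0001  0.006 ] rows 3.0
```

View pics/v8.png

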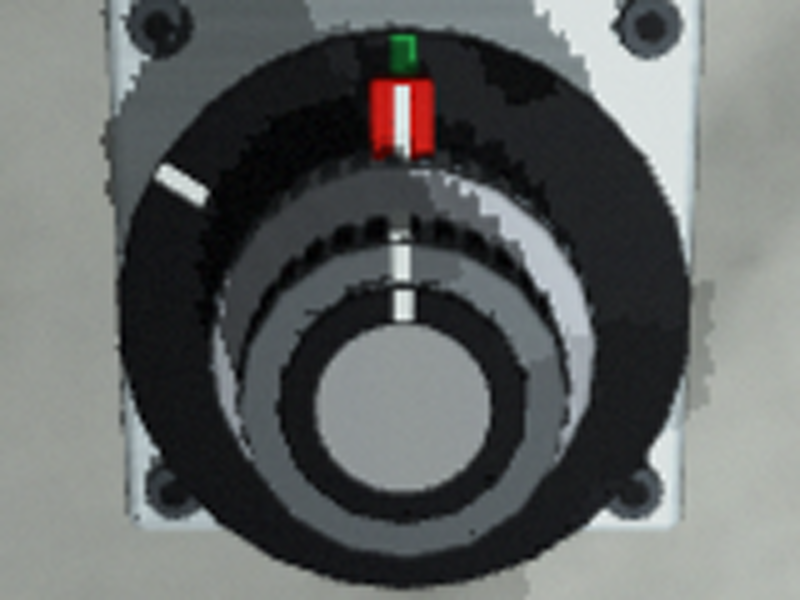

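The green mark, red tab, ring line and fixed line are all on one column, at about u=402. I'll check the cap and the bystanders once against the first top view, then hand in.

```bash
python3 - <<'E'
from h import *
snap('top','top9.png')
a=cv2.imread('pics/top0.png').astype(int);b=cv2.imread('pics/top9.png').astype(int);d=np.abs(a-b).max(2)
for n,(x,y) in dict(pen=(240,329),driver=(347,324),knob=(259,192),bearing=(398,191),spanner=(455,186)).items():
    print(n,(d[y-12:y+13,x-14:x+15]>60).sum())
h=hsv(b.astype(np.uint8)[:,:,::-1].copy());o=(h[...,0]<18)&(h[...,1]>150)&(h[...,2]>120);o[:,:130]=0;o[:,210:]=0;o[:250]=0;o[320:]=0
p=env.camera_params('top')
for A,c,_ in blobs(o,30): print('cap',A,onz(p,c,29).round())
env.finish_job()
E
```

```text
pen 89
driver 47
knob 290
bearing 0
spanner 0
cap 225 [489. 313.  29.]
the job is handed in; nothing more can be done
```

View pics/top9.png

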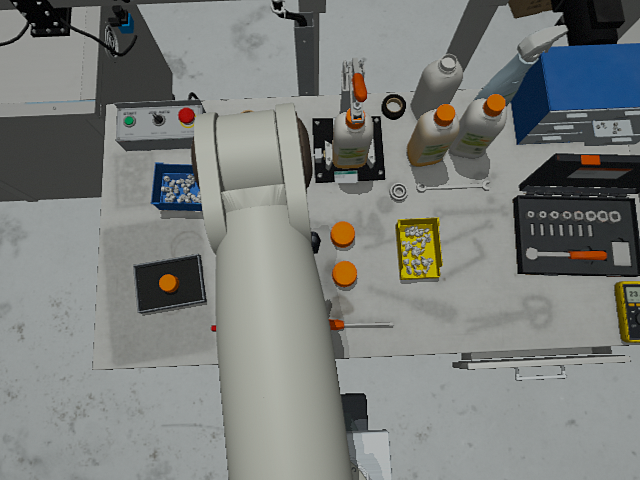

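The job is handed in after about 15 s of robot time; `finish_job` gives no verdict.

- **Cap:** I took the orange dust cap off the lens and set it down closed side up in the parts tray. The last top view put it at (489, 313) mm, within about 2 mm of the measured tray centre of about (488, 314).
- **Focus ring:** I turned it about 58° counter-clockwise. In the last wrist view its white line was in line with the fixed line on the lens front.
- **Lock collar:** I turned it about 42° clockwise. In the same view the red tab pointed straight at the green mark, with the focus still on its line.
- **Gripper:** It was open and about 95 mm above the lens when I handed in, touching nothing.

**Incomplete check:** the final comparison with the first top view showed changed pixels at the pen, screwdriver and star knob. The arm stands in front of all three in that picture, hiding the knob and most of the pen and screwdriver, so it could not confirm they had not moved. The visible ends of the pen and screwdriver are where they were, and the bearing and spanner are unchanged. No move went near any of the loose things.

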